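# Start the terrarium's morning cycle on its push keys

## Robot

A 6-joint arm with a two-finger parallel gripper is mounted at the origin on the work surface. World frame = base frame: x ahead of the robot, y to its left, z up, the work surface at z = 0. Lengths are in mm, angles in degrees, forces in N, time in s.
With the tool pointing down it reaches from about 300 to 850 mm from the base axis. Payload 4.2 kg.
Tool frame: the origin (TCP) lies at the very end of the fingers, on their centre line; the grasp point (between the pads) lies 19 mm behind it; z points along the fingers, y is the line along which they close (so a half turn about z gives the same grasp; the last joint's range is limited). The gripper opens to 91 mm and grips with 3 to 60 N. Pads are 32 mm wide; open, the fingers measure 118 mm over their backs; the gripper's body (76 mm by 178 mm) begins 60 mm behind the grasp point.
Start: joints at [74.714, 18.312, 89.639, -0, 72.044, -1.146], TCP at [140.475, 557.593, 213.976] pointing down, gripper open.
Joint ranges: [-177.97, 177.97], [-48.28, 115.42], [12.27, 149.76], [-77.06, 257.06], [2.81, 150.46], [-146.56, 146.56]. Speed limits (degrees/s): [147.25, 147.25, 180, 180, 180, 180].

## Interface

Orientations are given as [roll, pitch, yaw] about the fixed x, y, z axes, in that order (R = Rz(yaw) Ry(pitch) Rx(roll)).
In Python, from workcell import env, grab_frame gives the robot as it stands. The module is installed in compiled form; this text tells all that it offers.
- The arm moves only by the tool move_arm, never from a script. Its argument "plan" is a list of rows, each an object of numbers: "tx", "ty", "tz": the shift along the tool's x, y, z in cm; "wx", "wy", "wz": the turn, a rotation vector about the tool's x, y, z in rad. In form: [{"tx": .., "ty": .., "tz": .., "wx": .., "wy": .., "wz": ..}, ...]. A call has 1 to 12 rows; each row shifts and turns the commanded pose from where the row before left it, along the tool's axes as they then stand; what a row does not reach is not made up. A row lasts 1/12 s, in which the tool goes at most 41.7 mm and 7.16 degrees, less where a joint would pass 70% of its speed; a pose out of reach is approached as far as the arm can. A call is refused whole if a number of a shift passes 4.17 or a number of a turn 0.125, either way. A call with a gripper value outside its range is refused whole. "gripper" is the finger opening in cm, from 0 to 9.12, set as the call begins (left out, the last holds). The fingers move at their own pace and stop on an object; "force" is the grip in N (left out, the last holds). Time passes only in rows, so rows that do not move let the fingers close. It gives the time, the measured TCP pose, the force, the opening and the grip force at its end, in the units of the state.
- env.state(): the state, without advancing time (a new reading comes with each control period).
- grab_frame(name): name is "scene" or "top" or "wrist"; returns a dict with "color" (480x640x3 uint8, red, green, blue), "vfov" (degrees; the focal length in pixels is half the picture's height over the tangent of half this angle, whatever the lens; pixels are square), "cx", "cy" (the principal point, pixels), "view" (4x4, takes a point from world to camera coordinates). Camera axes: x right, y up, looking along -z (the intrinsics and any distortion apply to the point x, -y, -z); pixel columns grow to the right and rows downward; lengths in mm; the calibration is good to about 2 mm. A picture is of the moment at which its call begins. There is no depth.
- env.job_done(): hands the job in; it is judged then, once.
The state is a dict: "time_s": time; "qpos": joint angles; "qvel": joint speeds; "effort": joint torques, N m; "ee_pos": TCP position; "ee_rot": TCP orientation; "force": force on the tool from outside, world axes, zero at the start; "torque": the same for the moment, N m; "gripper_width": finger opening in mm; "gripper_force": force on a finger pad.
Only numpy, scipy, OpenCV 4.12 (cv2) and the standard library are available. Lean on these libraries where they do the work, as an engineer would, in place of code of your own. Each camera call takes 0.05 s, during which the arm holds its last target. There are 200 camera calls.

## Task

Start the gecko tank's morning cycle: with closed fingertips gently press the yellow lamp key fully down, then the blue mister key, then the green start key, in that order. Leave the red alarm key up, and do not pick up or shift the cup, the cork hide or anything on the caddy.

Things in the scene. Friction and masses are not known exactly. Their poses are not given: they have to be found in the camera images.
- lamp_key_top (a point): Centre of the top face of the yellow cap (basking lamp key), moving with the cap; z up. The key is a round push key stuck fast to the counter: white puck 56 mm across, 16 mm high, with a yellow round cap 40 mm across whose flat top stands 34 mm above the counter when fully up and 26 mm when fully down.
- lamp_key (a joint): How far the yellow basking lamp cap is pushed down: 0 = fully up, 0.008 m = fully down on its end stop (starts at 0 to 0.0015). Slides straight down against about 3 N of steady friction; no return spring, stays where left, cannot be pulled off. The end stop rests on a rubber cushion: past 4 N it gives 1 mm per 2 N more, up to 6 mm, then is hard; the cushion springs back on release.
- mist_key_top (a point): Centre of the top face of the blue cap (mister key), moving with the cap; z up. The key is a round push key stuck fast to the counter: white puck 56 mm across, 16 mm high, with a blue round cap 40 mm across whose flat top stands 34 mm above the counter when fully up and 26 mm when fully down.
- mist_key (a joint): How far the blue mister cap is pushed down: 0 = fully up, 0.008 m = fully down on its end stop (starts at 0 to 0.0015). Slides straight down against about 3 N of steady friction; no return spring, stays where left, cannot be pulled off. The end stop rests on a rubber cushion: past 4 N it gives 1 mm per 2 N more, up to 6 mm, then is hard; the cushion springs back on release.
- start_key_top (a point): Centre of the top face of the green cap (start key), moving with the cap; z up. The key is a round push key stuck fast to the counter: white puck 56 mm across, 16 mm high, with a green round cap 40 mm across whose flat top stands 34 mm above the counter when fully up and 26 mm when fully down.
- start_key (a joint): How far the green start cap is pushed down: 0 = fully up, 0.008 m = fully down on its end stop (starts at 0 to 0.0015). Slides straight down against about 3 N of steady friction; no return spring, stays where left, cannot be pulled off. The end stop rests on a rubber cushion: past 4 N it gives 1 mm per 2 N more, up to 6 mm, then is hard; the cushion springs back on release.
- alarm_key_top (a point): Centre of the top face of the red cap (alarm key), moving with the cap; z up. The key is a round push key stuck fast to the counter: white puck 56 mm across, 16 mm high, with a red round cap 40 mm across whose flat top stands 34 mm above the counter when fully up and 26 mm when fully down.
- alarm_key (a joint): How far the red alarm cap is pushed down: 0 = fully up, 0.008 m = fully down on its end stop (starts at 0 to 0.0015). Slides straight down against about 3 N of steady friction; no return spring, stays where left, cannot be pulled off. The end stop rests on a rubber cushion: past 4 N it gives 1 mm per 2 N more, up to 6 mm, then is hard; the cushion springs back on release.
- cup: Loose blue plastic feeding cup, 72 mm across the rim, 55 mm high, open top, about 90 g, standing on the counter; origin at the centre of its underside, z up.
- hide: Loose round cork hide (low dome, 90 mm across, 55 mm high, about 150 g) standing on the counter; origin at the centre of its underside, z up.
- caddy: Fixed stepped three-tier wooden caddy, 274 mm along its x, 370 mm along its y, tiers 120 mm deep with tops at 20, 80 and 140 mm rising towards its +y (away from the keys); a dark slate tile is fixed flat on the top tier; origin under its centre, on the counter.
- canister: Loose closed glass canister, 80 mm across, 100 mm high, on the caddy's middle tier; origin at the centre of its underside, z up.
- tong: Loose steel feeding tong, 190 mm long along its x, 36 mm wide, 8 mm thick, lying on the caddy's lowest tier; origin under its middle.
- lamp_key_base: White puck under the yellow cap, 56 mm across, 16 mm high, fixed to the counter; origin at the centre of its underside.
- mist_key_base: White puck under the blue cap, 56 mm across, 16 mm high, fixed to the counter; origin at the centre of its underside.
- start_key_base: White puck under the green cap, 56 mm across, 16 mm high, fixed to the counter; origin at the centre of its underside.
- alarm_key_base: White puck under the red cap, 56 mm across, 16 mm high, fixed to the counter; origin at the centre of its underside.

How it is judged (in metres and radians):
On the way, in this order (a step that is already met when the one before it is completed fails the run):
1. the yellow lamp key is pressed down (value of joint lamp_key above 0.0055 m), for 0.1 s.
2. the blue mister key is pressed down (value of joint mist_key above 0.0055 m), for 0.1 s.
3. the green start key is pressed down (value of joint start_key above 0.0055 m), for 0.1 s.
At the end, for the whole second after the job is handed in: The yellow, blue and green caps are each more than 5.5 mm down (full travel 8 mm), the red cap less than 3 mm down, and the cup, hide, canister and tong are at rest within 15 mm of where they began (value of joint each of lamp_key, mist_key, start_key above 0.0055 m and value of joint alarm_key below 0.003 m and distance of each of cup, hide, canister, tong from where it was at the start of the episode below 0.015 m and linear speed of each of cup, hide, canister, tong below 0.02 m/s); the robot touches nothing.
It fails at once if the blue key is pressed (3 mm) before the yellow key is down (value of joint mist_key above 0.003 m and value of joint lamp_key below 0.0055 m).
It fails at once if the green key is pressed (3 mm) before the blue key is down (value of joint start_key above 0.003 m and value of joint mist_key below 0.0055 m).
It fails at once if the red alarm key is pressed (3 mm) (value of joint alarm_key above 0.003 m).
It fails at once if a key is pressed harder than 25 N (contact force between the fingers and lamp_key_base above 25 N or contact force between the fingers and mist_key_base above 25 N or contact force between the fingers and start_key_base above 25 N or contact force between the fingers and alarm_key_base above 25 N).
It fails at once if a bystander is shifted, lifted or knocked (15 mm) (distance of any of cup, hide, canister, tong from where it was at the start of the episode above 0.015 m).
It also fails if it takes over 48 s, if anything falls off the work surface, if the arm or the gripper's body presses on something with over 40 N, if the wrist force passes 120 N, or if a joint passes its speed limit or range.

## Working session

There is one attempt and no reset: what is moved stays moved. The work goes in short steps, Python scripts to look and compute and a tool call to move; the robot and the scene stay as the last step left them, time stands still between calls to the robot, and variables do not carry over. Pictures are saved under pics/ and viewed, at most 10 in all, crops included, and the job is handed in when it is done.

Besides the shell and the picture viewer there is one more tool, called after "Request:" by a JSON object that holds its "method" and its "body". move_arm: Moves the arm, as the interface text tells. Its arguments: {"type":"object","properties":{"plan":{"type":"array","items":{"type":"object","properties":{"tx":{"type":"number"},"ty":{"type":"number"},"tz":{"type":"number"},"wx":{"type":"number"},"wy":{"type":"number"},"wz":{"type":"number"}}}},"gripper":{"type":"number"},"force":{"type":"number"}},"required":["plan"]}

```bash
mkdir -p pics; cat > h.py <<'E'
import numpy as np, cv2
from workcell import env, grab_frame
def K(f): return 240/np.tan(np.radians(f["vfov"])/2)
def ray(f,u,v):
    V=np.array(f["view"]);R=V[:3,:3];o=-R.T@V[:3,3]
    d=R.T@np.array([(u-f["cx"])/K(f),-(v-f["cy"])/K(f),-1]);return o,d
def onz(f,u,v,z):
    o,d=ray(f,u,v);return o+d*(z-o[2])/d[2]
def tri(rs):
    A=0;b=0
    for o,d in rs:
        d=d/np.linalg.norm(d);P=np.eye(3)-np.outer(d,d);A=A+P;b=b+P@o
    return np.linalg.solve(A,b)
E
python3 - <<'E'
from h import *
print(env.state())
for n in("scene","top","wrist"):
    f=grab_frame(n);print(n,{k:(v if k!="view" else np.round(v,3).tolist()) for k,v in f.items() if k!="color"})
    cv2.imwrite(f"pics/{n}0.png",f["color"][...,::-1]);np.save(f"{n}0.npy",f,allow_pickle=True)
E
```

```text
{'time_s': 0.0, 'qpos': array([ 7.47162942e+01,  1.83520352e+01,  8.97080088e+01,  1.39624888e-03,
        7.20442952e+01, -1.14732249e+00]), 'qvel': array([ 0.02091852,  0.02306193,  0.08617393,  0.00034276, -0.00843222,
        0.03318676]), 'effort': array([-4.37908493e-04, -4.12469566e+01, -2.31966162e+01,  7.27218948e-02,
        4.58573992e-02, -1.55551329e-04]), 'ee_pos': array([140.30048598, 557.08226911, 213.10548416]), 'ee_rot': array([-1.79895708e+02, -3.41639700e-03,  1.65863182e+02]), 'force': array([-0.29291765,  0.38014846,  1.12601639]), 'torque': array([0.01110921, 0.04860849, 0.01863371]), 'gripper_force': 0.0, 'gripper_width': 91.0036337386256}
scene {'vfov': 42.749594787199534, 'cx': 319.7238470176053, 'cy': 230.2148769673549, 'view': [[0.717, 0.697, 0.002, -455.59], [-0.486, 0.498, 0.718, 205.654], [0.5, -0.516, 0.696, -1493.213], [0.0, 0.0, 0.0, 1.0]]}
top {'vfov': 45.82827509037811, 'cx': 316.7513191759945, 'cy': 239.4307676778239, 'view': [[-0.011, -1.0, 0.01, 78.666], [0.993, -0.009, 0.122, -604.064], [-0.122, 0.012, 0.993, -1172.661], [0.0, 0.0, 0.0, 1.0]]}
wrist {'vfov': 66.16752530748761, 'cx': 319.21585348251386, 'cy': 243.6497467970305, 'view': [[0.243, 0.97, -0.002, -574.636], [-0.931, 0.233, -0.283, 32.856], [-0.274, 0.07, 0.959, -391.603], [0.0, 0.0, 0.0, 1.0]]}
```

View pics/scene0.png

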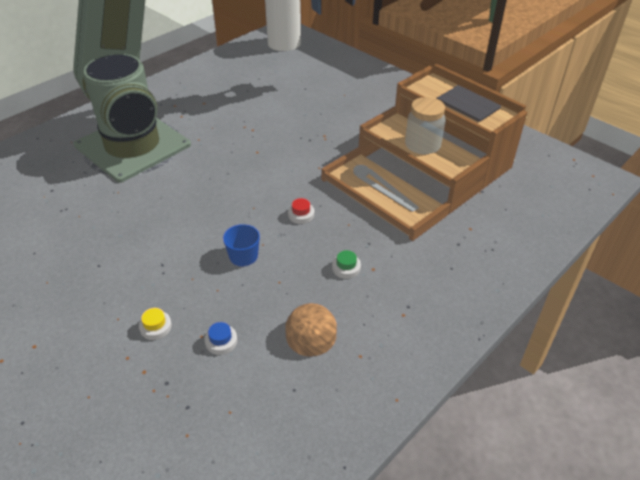

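View pics/top0.png

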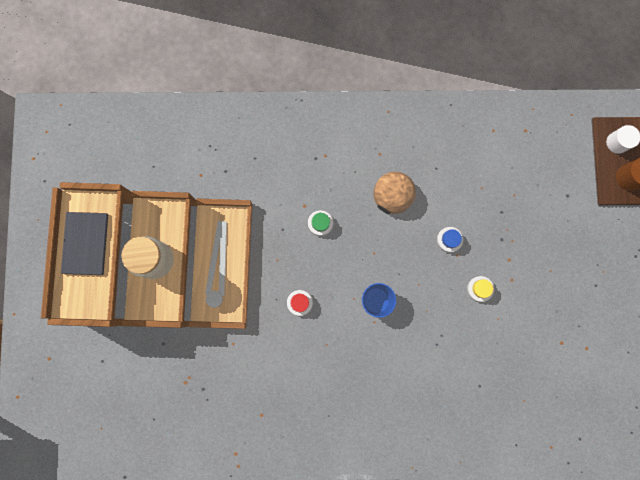

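View pics/wrist0.png

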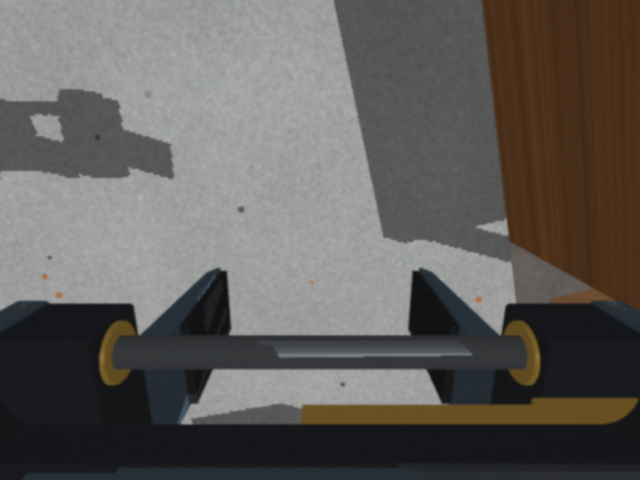

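The scene view shows yellow near (153,320), blue (220,335), green (346,261), red (301,207), cup (242,245) and hide (312,330). The top view shows yellow (483,289), blue (452,239), green (320,222), red (299,303), cup (379,300) and hide (394,192). The wrist view sees only bare counter and the caddy edge.

```bash
cat >> h.py <<'E'
H={"yellow":(22,38,None),"blue":(105,128,None),"green":(50,85,None),"red":(0,8,None)}
def caps(f,lo=60,hi=1500):
    h=cv2.cvtColor(f["color"],cv2.COLOR_RGB2HSV);out={}
    for c,(a,b,_) in H.items():
        m=cv2.inRange(h,(a,165,60),(b,255,255))
        n,_,s,ce=cv2.connectedComponentsWithStats(m)
        out[c]=[(s[i,4],s[i,:4].tolist(),ce[i]) for i in range(1,n) if s[i,4]>lo]
    return out
E
python3 - <<'E'
from h import *
F={n:np.load(n+"0.npy",allow_pickle=True).item() for n in("scene","top")}
for n in F:
    for c,l in caps(F[n]).items():
        print(n,c,[(int(a),b,ce.round(1).tolist(),onz(F[n],*ce,34).round(1).tolist()) for a,b,ce in l])
f=F["top"]
for n,p in dict(cup=(379,300,55),hide=(394,192,30),caddyedge=(251,203,20),caddyedge2=(246,327,20)).items(): print(n,onz(f,*p).round())
E
```

```text
scene yellow [(372, [142, 309, 22, 21], [152.8, 318.7], [502.6, -282.8, 34.0])]
scene blue [(311, [224, 226, 34, 32], [236.3, 240.0], [457.9, -54.4, 34.0]), (296, [209, 323, 21, 18], [219.4, 331.9], [608.2, -219.5, 34.0])]
scene green []
scene red [(164, [293, 199, 16, 13], [300.9, 205.0], [475.2, 107.7, 34.0])]
top yellow []
top blue [(118, [443, 230, 18, 17], [451.8, 237.6], [606.3, -216.4, 34.0]), (116, [376, 299, 20, 18], [387.7, 306.7], [461.0, -75.2, 34.0])]
top green []
top red [(233, [291, 294, 18, 18], [299.4, 302.3], [472.1, 110.6, 34.0])]
cup [475. -55.  55.]
hide [708. -96.  30.]
caddyedge [688. 215.  20.]
caddyedge2 [422. 224.  20.]
```

```bash
python3 - <<'E'
from h import *
F={n:np.load(n+"0.npy",allow_pickle=True).item() for n in("scene","top")}
seed={"yellow":((153,319),(483,289)),"blue":((219,332),(452,238)),"green":((346,260),(320,221)),"red":((301,205),(299,302))}
for c,ps in seed.items():
    rs=[]
    for n,(u,v) in zip(F,ps):
        f=F[n];p=f["color"][v-20:v+21,u-20:u+21];h=cv2.cvtColor(p,cv2.COLOR_RGB2HSV).astype(int)
        hd=abs(h[...,0]-h[20,20,0]);hd=np.minimum(hd,180-hd)
        m=((hd<10)&(h[...,1]>110)).astype(np.uint8)
        k,_,s,ce=cv2.connectedComponentsWithStats(m);i=1+s[1:,4].argmax()
        # top face: brighter part (sides are darker)
        q=ce[i]+[u-20,v-20]
        print(c,n,h[20,20],s[i],q.round(1),onz(f,*q,32 if n=="top" else 29).round(1)); rs.append(ray(f,*q))
    print("   tri",tri(rs).round(1))
E
```

```text
yellow scene [ 27 221 231] [  8   9  24  23 431] [152.9 318.7] [ 498.8 -281.1   29. ]
yellow top [ 27 156 247] [ 10  10  20  19 292] [482.6 288.3] [ 497.7 -278.1   32. ]
   tri [ 497.5 -280.1   26.9]
blue scene [109 181 180] [  9  10  23  23 408] [219.4 333. ] [ 606.6 -219.1   29. ]
blue top [110 168 194] [ 10  12  19  18 262] [451.5 238.2] [ 605.3 -216.2   32. ]
   tri [ 605.6 -217.9   26.9]
green scene [ 67 149 149] [ 12  11  18  17 245] [346.6 258.7] [645.3  63.8  29. ]
green top [ 67 132 172] [ 12  12  17  18 236] [320.3 221.4] [644.2  64.6  32. ]
   tri [644.8  64.5  28. ]
red scene [  1 186 199] [ 11  13  18  17 249] [300.6 206.1] [473.2 108.6  29. ]
red top [  1 181 221] [ 12  12  18  18 263] [299.4 302.4] [472.  110.7  32. ]
   tri [471.8 110.5  26.9]
```

Request:
{"method": "move_arm", "body": {"plan": [{"tx": -0.7,"ty": -1.0},{"tx": -1.5,"ty": -2.0},{"tx": -1.5,"ty": -2.0},{"tx": -1.5,"ty": -2.0},{"tx": -1.5,"ty": -2.0},{"tx": -1.5,"ty": -2.0},{"tx": -1.5,"ty": -2.0},{"tx": -1.5,"ty": -2.0},{"tx": -1.5,"ty": -2.0},{"tx": -1.5,"ty": -2.0},{"tx": -1.5,"ty": -2.0},{"tx": -1.5,"ty": -2.0}], "gripper": 0, "force": 10}}

```text
schema error: expected keys tx, ty, tz, wx, wy, wz
```

Request:
{"method": "move_arm", "body": {"plan": [{"tx": -1.5,"ty": -2.0},{"tx": -1.5,"ty": -2.0},{"tx": -1.5,"ty": -2.0},{"tx": -1.5,"ty": -2.0},{"tx": -1.5,"ty": -2.0},{"tx": -1.5,"ty": -2.0},{"tx": -1.5,"ty": -2.0},{"tx": -1.5,"ty": -2.0},{"tx": -1.5,"ty": -2.0},{"tx": -1.5,"ty": -2.0},{"tx": -1.5,"ty": -2.0},{"tx": -1.5,"ty": -2.0}]}}

```text
schema error: expected keys tx, ty, tz, wx, wy, wz
```

Request:
{"method": "move_arm", "body": {"plan": [{"tx": -0.7,"ty": -1.0,"tz": 0,"wx": 0,"wy": 0,"wz": 0},{"tx": -1.5,"ty": -2.0,"tz": 0,"wx": 0,"wy": 0,"wz": 0},{"tx": -1.5,"ty": -2.0,"tz": 0,"wx": 0,"wy": 0,"wz": 0},{"tx": -1.5,"ty": -2.0,"tz": 0,"wx": 0,"wy": 0,"wz": 0},{"tx": -1.5,"ty": -2.0,"tz": 0,"wx": 0,"wy": 0,"wz": 0},{"tx": -1.5,"ty": -2.0,"tz": 0,"wx": 0,"wy": 0,"wz": 0},{"tx": -1.5,"ty": -2.0,"tz": 0,"wx": 0,"wy": 0,"wz": 0},{"tx": -1.5,"ty": -2.0,"tz": 0,"wx": 0,"wy": 0,"wz": 0},{"tx": -1.5,"ty": -2.0,"tz": 0,"wx": 0,"wy": 0,"wz": 0},{"tx": -1.5,"ty": -2.0,"tz": 0,"wx": 0,"wy": 0,"wz": 0},{"tx": -1.5,"ty": -2.0,"tz": 0,"wx": 0,"wy": 0,"wz": 0},{"tx": -1.5,"ty": -2.0,"tz": 0,"wx": 0,"wy": 0,"wz": 0}], "gripper": 0, "force": 10}}

```text
time_s: 1.15
ee_pos: [251.0, 290.4, 213.8]
ee_rot: [-180.0, 0.0, 165.9]
force: [0.7, 0.0, -0.4]
gripper_width: 14.0
gripper_force: 0.0
```

Request:
{"method": "move_arm", "body": {"plan": [{"tx": -1.5,"ty": -2.0,"tz": 0,"wx": 0,"wy": 0,"wz": 0},{"tx": -1.5,"ty": -2.0,"tz": 0,"wx": 0,"wy": 0,"wz": 0},{"tx": -1.5,"ty": -2.0,"tz": 0,"wx": 0,"wy": 0,"wz": 0},{"tx": -1.5,"ty": -2.0,"tz": 0,"wx": 0,"wy": 0,"wz": 0},{"tx": -1.5,"ty": -2.0,"tz": 0,"wx": 0,"wy": 0,"wz": 0},{"tx": -1.5,"ty": -2.0,"tz": 0,"wx": 0,"wy": 0,"wz": 0},{"tx": -1.5,"ty": -2.0,"tz": 0,"wx": 0,"wy": 0,"wz": 0},{"tx": -1.5,"ty": -2.0,"tz": 0,"wx": 0,"wy": 0,"wz": 0},{"tx": -1.5,"ty": -2.0,"tz": 0,"wx": 0,"wy": 0,"wz": 0},{"tx": -1.5,"ty": -2.0,"tz": 0,"wx": 0,"wy": 0,"wz": 0},{"tx": -1.5,"ty": -2.0,"tz": 0,"wx": 0,"wy": 0,"wz": 0},{"tx": -1.5,"ty": -2.0,"tz": 0,"wx": 0,"wy": 0,"wz": 0}]}}

```text
time_s: 2.15
ee_pos: [366.3, 14.2, 213.9]
ee_rot: [-180.0, -0.0, 165.8]
force: [0.7, -0.3, -0.4]
gripper_width: 0.5
gripper_force: 0.0
```

Request:
{"method": "move_arm", "body": {"plan": [{"tx": -1.5,"ty": -2.0,"tz": 0,"wx": 0,"wy": 0,"wz": 0},{"tx": -1.5,"ty": -2.0,"tz": 0,"wx": 0,"wy": 0,"wz": 0},{"tx": -1.5,"ty": -2.0,"tz": 0,"wx": 0,"wy": 0,"wz": 0},{"tx": -1.5,"ty": -2.0,"tz": 0,"wx": 0,"wy": 0,"wz": 0},{"tx": -1.5,"ty": -2.0,"tz": 0,"wx": 0,"wy": 0,"wz": 0},{"tx": -1.5,"ty": -2.0,"tz": 0,"wx": 0,"wy": 0,"wz": 0},{"tx": -1.5,"ty": -2.0,"tz": 0,"wx": 0,"wy": 0,"wz": 0},{"tx": -1.5,"ty": -2.0,"tz": 0,"wx": 0,"wy": 0,"wz": 0},{"tx": -1.5,"ty": -2.0,"tz": 0,"wx": 0,"wy": 0,"wz": 0},{"tx": -1.5,"ty": -2.0,"tz": 0,"wx": 0,"wy": 0,"wz": 0},{"tx": 0,"ty": 0,"tz": 0,"wx": 0,"wy": 0,"wz": 0},{"tx": 0,"ty": 0,"tz": 0,"wx": 0,"wy": 0,"wz": 0}]}}

```text
time_s: 3.15
ee_pos: [462.8, -215.5, 213.4]
ee_rot: [180.0, -0.1, 165.7]
force: [-0.6, 0.9, 0.1]
gripper_width: 0.9
gripper_force: 0.0
```

```bash
cat >> h.py <<'E'
def look(names=("wrist",),z=33,zs=None):
    for n in names:
        f=grab_frame(n);h=cv2.cvtColor(f["color"],cv2.COLOR_RGB2HSV)
        for c,(a,b) in dict(yellow=(22,32),blue=(104,116),green=(60,74),red=(0,5)).items():
            m=cv2.inRange(h,(a,110,90),(b,255,255));k,_,s,ce=cv2.connectedComponentsWithStats(m)
            for i in range(1,k):
                if s[i,4]>150: print(n,c,s[i].tolist(),ce[i].round(1).tolist(),onz(f,*ce[i],z).round(1).tolist())
        cv2.imwrite(f"pics/{n}{env.state()['time_s']:.2f}.png",f["color"][...,::-1])
E
python3 -c "
from h import *
look(('wrist','top','scene'),34); s=env.state(); print(s['ee_pos'],s['ee_rot'],s['force'],s['gripper_width'])"; ls pics
```

```text
wrist yellow [247, 247, 40, 40, 1264] [266.9, 266.4] [495.6, -277.7, 34.0]
wrist blue [456, 156, 82, 79, 3991] [491.6, 198.4] [482.0, -49.8, 34.0]
wrist red [629, 130, 11, 34, 273] [634.9, 147.6] [467.3, 83.8, 34.0]
top blue [443, 230, 18, 18, 263] [451.5, 238.2] [605.1, -215.8, 34.0]
top blue [362, 283, 34, 35, 919] [378.6, 299.9] [475.5, -56.4, 34.0]
top green [312, 213, 17, 18, 235] [320.2, 221.4] [644.1, 64.7, 34.0]
top red [291, 294, 18, 18, 260] [299.3, 302.4] [472.0, 110.8, 34.0]
scene yellow [141, 308, 24, 23, 434] [152.9, 318.7] [502.7, -282.6, 34.0]
scene blue [223, 225, 37, 41, 1174] [241.7, 243.9] [473.9, -54.1, 34.0]
scene blue [208, 322, 23, 23, 410] [219.3, 333.0] [609.8, -221.1, 34.0]
scene green [337, 251, 19, 17, 250] [346.6, 258.7] [648.3, 60.2, 34.0]
scene red [292, 198, 18, 17, 250] [300.6, 206.1] [477.3, 104.7, 34.0]
[ 462.65125426 -213.90399357  213.82369515] [ 1.79970306e+02 -5.41283807e-02  1.65879462e+02] [-0.2193484   0.44054955  0.02367296] 0.9794863397155646
scene0.png
scene3.30.png
top0.png
top3.25.png
wrist0.png
wrist3.20.png
```

Request:
{"method": "move_arm", "body": {"plan": [{"tx": -0.8,"ty": -0.9,"tz": 0,"wx": 0,"wy": 0,"wz": 0},{"tx": -0.8,"ty": -0.9,"tz": 0.5,"wx": 0,"wy": 0,"wz": 0},{"tx": -0.8,"ty": -0.9,"tz": 1.5,"wx": 0,"wy": 0,"wz": 0},{"tx": -0.8,"ty": -0.9,"tz": 2,"wx": 0,"wy": 0,"wz": 0},{"tx": -0.8,"ty": -0.9,"tz": 2,"wx": 0,"wy": 0,"wz": 0},{"tx": -0.9,"ty": -1.0,"tz": 2,"wx": 0,"wy": 0,"wz": 0},{"tx": 0,"ty": 0,"tz": 2,"wx": 0,"wy": 0,"wz": 0},{"tx": 0,"ty": 0,"tz": 2,"wx": 0,"wy": 0,"wz": 0},{"tx": 0,"ty": 0,"tz": 2,"wx": 0,"wy": 0,"wz": 0},{"tx": 0,"ty": 0,"tz": 1,"wx": 0,"wy": 0,"wz": 0},{"tx": 0,"ty": 0,"tz": 0.5,"wx": 0,"wy": 0,"wz": 0},{"tx": 0,"ty": 0,"tz": 0,"wx": 0,"wy": 0,"wz": 0}]}}

```text
time_s: 4.3
ee_pos: [497.5, -280.1, 57.9]
ee_rot: [180.0, -0.1, 165.9]
force: [0.4, -0.7, -1.0]
gripper_width: 0.8
gripper_force: 0.0
```

```bash
python3 -c "
from h import *
look(('wrist',),34); s=env.state(); print(s['time_s'],s['ee_pos'],s['ee_rot'],s['force'],s['gripper_width'])"
```

```text
wrist yellow [286, 241, 68, 72, 2241] [320.2, 266.4] [488.9, -276.9, 34.0]
wrist blue [433, 370, 53, 55, 2228] [458.4, 399.4] [596.1, -214.1, 34.0]
4.35 [ 498.0404033  -280.34756793   58.97862533] [-1.79998364e+02  1.41577987e-02  1.65866112e+02] [ 0.16657455 -0.58525103 -0.01409619] 0.44818459286347756
```

Request:
{"method": "move_arm", "body": {"plan": [{"tx": 0,"ty": 0,"tz": 0.7,"wx": 0,"wy": 0,"wz": 0},{"tx": 0,"ty": 0,"tz": 0.7,"wx": 0,"wy": 0,"wz": 0},{"tx": 0,"ty": 0,"tz": 0.5,"wx": 0,"wy": 0,"wz": 0},{"tx": 0,"ty": 0,"tz": 0.2,"wx": 0,"wy": 0,"wz": 0},{"tx": 0,"ty": 0,"tz": 0.2,"wx": 0,"wy": 0,"wz": 0},{"tx": 0,"ty": 0,"tz": 0.2,"wx": 0,"wy": 0,"wz": 0},{"tx": 0,"ty": 0,"tz": 0.2,"wx": 0,"wy": 0,"wz": 0},{"tx": 0,"ty": 0,"tz": 0.2,"wx": 0,"wy": 0,"wz": 0},{"tx": 0,"ty": 0,"tz": 0.1,"wx": 0,"wy": 0,"wz": 0},{"tx": 0,"ty": 0,"tz": 0,"wx": 0,"wy": 0,"wz": 0},{"tx": 0,"ty": 0,"tz": 0,"wx": 0,"wy": 0,"wz": 0}]}}

```text
time_s: 5.27
ee_pos: [497.8, -280.1, 28.9]
ee_rot: [180.0, 0.0, 165.9]
force: [0.5, 0.9, 1.3]
gripper_width: 0.4
gripper_force: 0.7
```

Request:
{"method": "move_arm", "body": {"plan": [{"tx": 0,"ty": 0,"tz": 0.1,"wx": 0,"wy": 0,"wz": 0},{"tx": 0,"ty": 0,"tz": 0.1,"wx": 0,"wy": 0,"wz": 0},{"tx": 0,"ty": 0,"tz": 0.1,"wx": 0,"wy": 0,"wz": 0},{"tx": 0,"ty": 0,"tz": 0.1,"wx": 0,"wy": 0,"wz": 0},{"tx": 0,"ty": 0,"tz": 0,"wx": 0,"wy": 0,"wz": 0},{"tx": 0,"ty": 0,"tz": 0,"wx": 0,"wy": 0,"wz": 0}]}}

```text
time_s: 5.77
ee_pos: [497.8, -280.1, 25.2]
ee_rot: [-180.0, 0.0, 165.9]
force: [-0.7, 1.5, 5.6]
gripper_width: 0.6
gripper_force: 2.8
```

Request:
{"method": "move_arm", "body": {"plan": [{"tx": 0,"ty": 0,"tz": 0.1,"wx": 0,"wy": 0,"wz": 0},{"tx": 0,"ty": 0,"tz": 0.1,"wx": 0,"wy": 0,"wz": 0},{"tx": 0,"ty": 0,"tz": 0,"wx": 0,"wy": 0,"wz": 0},{"tx": 0,"ty": 0,"tz": 0,"wx": 0,"wy": 0,"wz": 0},{"tx": 0,"ty": 0,"tz": 0,"wx": 0,"wy": 0,"wz": 0}]}}

```text
time_s: 6.18
ee_pos: [497.8, -280.1, 23.7]
ee_rot: [-180.0, 0.0, 165.9]
force: [-1.3, 1.3, 8.8]
gripper_width: 0.5
gripper_force: 4.3
```

Request:
{"method": "move_arm", "body": {"plan": [{"tx": 0,"ty": 0,"tz": -0.5,"wx": 0,"wy": 0,"wz": 0},{"tx": 0,"ty": 0,"tz": -1.5,"wx": 0,"wy": 0,"wz": 0},{"tx": 0,"ty": 0,"tz": -2.5,"wx": 0,"wy": 0,"wz": 0},{"tx": -0.6,"ty": 0.6,"tz": -2.5,"wx": 0,"wy": 0,"wz": 0},{"tx": -1.3,"ty": 1.2,"tz": -1.5,"wx": 0,"wy": 0,"wz": 0},{"tx": -1.5,"ty": 1.5,"tz": 0,"wx": 0,"wy": 0,"wz": 0},{"tx": -1.5,"ty": 1.5,"tz": 0,"wx": 0,"wy": 0,"wz": 0},{"tx": -1.5,"ty": 1.5,"tz": 0,"wx": 0,"wy": 0,"wz": 0},{"tx": -1.5,"ty": 1.4,"tz": 0,"wx": 0,"wy": 0,"wz": 0},{"tx": -1.0,"ty": 1.0,"tz": 0,"wx": 0,"wy": 0,"wz": 0},{"tx": 0,"ty": 0,"tz": 0,"wx": 0,"wy": 0,"wz": 0},{"tx": 0,"ty": 0,"tz": 0,"wx": 0,"wy": 0,"wz": 0}]}}

```text
time_s: 7.18
ee_pos: [604.9, -217.2, 107.2]
ee_rot: [-180.0, -0.1, 165.9]
force: [-1.2, -0.0, 0.2]
gripper_width: 0.3
gripper_force: 0.0
```

```bash
python3 -c "
from h import *
look(('wrist','scene'),34); s=env.state(); print(s['time_s'],s['ee_pos'],s['ee_rot'],s['force'],s['gripper_width'])"
```

```text
wrist yellow [156, 89, 65, 64, 3158] [188.0, 120.9] [499.2, -275.5, 34.0]
wrist blue [498, 0, 121, 48, 3346] [553.2, 18.0] [496.9, -48.7, 34.0]
wrist blue [292, 224, 55, 57, 2188] [318.9, 249.8] [601.6, -216.1, 34.0]
scene yellow [142, 310, 23, 21, 369] [153.2, 320.2] [505.7, -284.2, 34.0]
scene blue [208, 322, 23, 23, 412] [219.3, 333.1] [609.9, -221.2, 34.0]
scene green [337, 251, 19, 17, 246] [346.5, 258.7] [648.2, 60.2, 34.0]
scene red [292, 198, 18, 17, 250] [300.6, 206.1] [477.3, 104.7, 34.0]
7.2833 [ 604.1067152  -217.84283571  107.52645967] [-1.79985168e+02 -8.60059482e-02  1.65839723e+02] [ 0.18555269 -1.04406213 -0.20526621] 0.7737939599023922
```

Request:
{"method": "move_arm", "body": {"plan": [{"tx": 0,"ty": 0,"tz": 1,"wx": 0,"wy": 0,"wz": 0},{"tx": 0,"ty": 0,"tz": 1.5,"wx": 0,"wy": 0,"wz": 0},{"tx": 0,"ty": 0,"tz": 1.5,"wx": 0,"wy": 0,"wz": 0},{"tx": 0,"ty": 0,"tz": 1.3,"wx": 0,"wy": 0,"wz": 0},{"tx": 0,"ty": 0,"tz": 0.9,"wx": 0,"wy": 0,"wz": 0},{"tx": 0,"ty": 0,"tz": 0.5,"wx": 0,"wy": 0,"wz": 0},{"tx": 0,"ty": 0,"tz": 0.3,"wx": 0,"wy": 0,"wz": 0},{"tx": 0,"ty": 0,"tz": 0.2,"wx": 0,"wy": 0,"wz": 0},{"tx": 0,"ty": 0,"tz": 0.2,"wx": 0,"wy": 0,"wz": 0},{"tx": 0,"ty": 0,"tz": 0.2,"wx": 0,"wy": 0,"wz": 0},{"tx": 0,"ty": 0,"tz": 0.2,"wx": 0,"wy": 0,"wz": 0},{"tx": 0,"ty": 0,"tz": 0,"wx": 0,"wy": 0,"wz": 0}]}}

```text
time_s: 8.28
ee_pos: [605.7, -217.7, 30.4]
ee_rot: [-180.0, 0.1, 165.9]
force: [-0.7, -1.4, 0.1]
gripper_width: 0.6
gripper_force: 0.6
```

Request:
{"method": "move_arm", "body": {"plan": [{"tx": 0,"ty": 0,"tz": 0.1,"wx": 0,"wy": 0,"wz": 0},{"tx": 0,"ty": 0,"tz": 0.1,"wx": 0,"wy": 0,"wz": 0},{"tx": 0,"ty": 0,"tz": 0.1,"wx": 0,"wy": 0,"wz": 0},{"tx": 0,"ty": 0,"tz": 0.1,"wx": 0,"wy": 0,"wz": 0},{"tx": 0,"ty": 0,"tz": 0,"wx": 0,"wy": 0,"wz": 0},{"tx": 0,"ty": 0,"tz": 0,"wx": 0,"wy": 0,"wz": 0}]}}

```text
time_s: 8.78
ee_pos: [605.6, -217.6, 26.2]
ee_rot: [-180.0, 0.1, 165.9]
force: [1.0, -0.8, 3.8]
gripper_width: 0.3
gripper_force: 1.9
```

Request:
{"method": "move_arm", "body": {"plan": [{"tx": 0,"ty": 0,"tz": 0.1,"wx": 0,"wy": 0,"wz": 0},{"tx": 0,"ty": 0,"tz": 0.1,"wx": 0,"wy": 0,"wz": 0},{"tx": 0,"ty": 0,"tz": 0.1,"wx": 0,"wy": 0,"wz": 0},{"tx": 0,"ty": 0,"tz": 0,"wx": 0,"wy": 0,"wz": 0},{"tx": 0,"ty": 0,"tz": 0,"wx": 0,"wy": 0,"wz": 0},{"tx": 0,"ty": 0,"tz": 0,"wx": 0,"wy": 0,"wz": 0}]}}

```text
time_s: 9.28
ee_pos: [605.7, -217.7, 23.9]
ee_rot: [-180.0, 0.1, 165.9]
force: [-1.4, -0.0, 8.4]
gripper_width: 0.3
gripper_force: 4.2
```

Request:
{"method": "move_arm", "body": {"plan": [{"tx": 0,"ty": 0,"tz": -0.5,"wx": 0,"wy": 0,"wz": 0},{"tx": 0,"ty": 0,"tz": -1.5,"wx": 0,"wy": 0,"wz": 0},{"tx": 0,"ty": 0,"tz": -2.5,"wx": 0,"wy": 0,"wz": 0},{"tx": 0,"ty": 0,"tz": -3,"wx": 0,"wy": 0,"wz": 0},{"tx": 0.1,"ty": 0.8,"tz": -2.5,"wx": 0,"wy": 0,"wz": 0},{"tx": 0.2,"ty": 1.5,"tz": -1,"wx": 0,"wy": 0,"wz": 0},{"tx": 0.2,"ty": 2,"tz": 0,"wx": 0,"wy": 0,"wz": 0},{"tx": 0.2,"ty": 2,"tz": 0,"wx": 0,"wy": 0,"wz": 0},{"tx": 0.2,"ty": 2,"tz": 0,"wx": 0,"wy": 0,"wz": 0},{"tx": 0.2,"ty": 2,"tz": 0,"wx": 0,"wy": 0,"wz": 0},{"tx": 0.2,"ty": 2,"tz": 0,"wx": 0,"wy": 0,"wz": 0},{"tx": 0.2,"ty": 2,"tz": 0,"wx": 0,"wy": 0,"wz": 0}]}}

```text
time_s: 10.28
ee_pos: [624.5, -72.8, 131.2]
ee_rot: [180.0, -0.2, 165.9]
force: [0.3, -0.2, -0.2]
gripper_width: 0.6
gripper_force: 0.0
```

Request:
{"method": "move_arm", "body": {"plan": [{"tx": 0.2,"ty": 2,"tz": 0,"wx": 0,"wy": 0,"wz": 0},{"tx": 0.2,"ty": 2,"tz": 0,"wx": 0,"wy": 0,"wz": 0},{"tx": 0.2,"ty": 2,"tz": 0,"wx": 0,"wy": 0,"wz": 0},{"tx": 0.3,"ty": 2,"tz": 0,"wx": 0,"wy": 0,"wz": 0},{"tx": 0.3,"ty": 2,"tz": 0,"wx": 0,"wy": 0,"wz": 0},{"tx": 0.3,"ty": 2,"tz": 0,"wx": 0,"wy": 0,"wz": 0},{"tx": 0.3,"ty": 2,"tz": 0,"wx": 0,"wy": 0,"wz": 0},{"tx": 0,"ty": 0,"tz": 0,"wx": 0,"wy": 0,"wz": 0},{"tx": 0,"ty": 0,"tz": 0,"wx": 0,"wy": 0,"wz": 0}]}}

```text
time_s: 11.03
ee_pos: [641.2, 66.6, 131.4]
ee_rot: [-179.9, -0.2, 166.0]
force: [-0.8, 0.6, -0.1]
gripper_width: 0.5
gripper_force: 0.0
```

```bash
python3 -c "
from h import *
look(('wrist','scene'),34); s=env.state(); print(s['time_s'],s['ee_pos'],s['ee_rot'],s['force'],s['gripper_width'])"
```

```text
wrist blue [0, 0, 148, 109, 12601] [71.3, 53.9] [474.2, -60.3, 34.0]
wrist green [293, 223, 50, 50, 1905] [318.2, 247.1] [642.8, 65.7, 34.0]
wrist red [296, 0, 53, 21, 824] [322.5, 8.3] [488.6, 107.0, 34.0]
scene yellow [142, 310, 23, 21, 369] [153.3, 320.0] [505.7, -283.8, 34.0]
scene blue [223, 225, 37, 41, 1175] [241.8, 243.9] [473.9, -54.1, 34.0]
scene blue [209, 325, 22, 20, 350] [219.5, 334.5] [612.4, -222.9, 34.0]
scene green [337, 251, 19, 17, 255] [346.5, 258.9] [648.6, 59.6, 34.0]
scene red [292, 198, 18, 17, 251] [300.5, 206.1] [477.2, 104.7, 34.0]
11.1333 [641.53451227  64.90230477 131.99708791] [-1.79949066e+02 -1.07172202e-01  1.65876952e+02] [-0.33269281  0.02382881  0.23466373] 0.6431849226563074
```

Request:
{"method": "move_arm", "body": {"plan": [{"tx": -0.3,"ty": 0,"tz": 1,"wx": 0,"wy": 0,"wz": 0},{"tx": 0,"ty": 0,"tz": 2,"wx": 0,"wy": 0,"wz": 0},{"tx": 0,"ty": 0,"tz": 2,"wx": 0,"wy": 0,"wz": 0},{"tx": 0,"ty": 0,"tz": 1.8,"wx": 0,"wy": 0,"wz": 0},{"tx": 0,"ty": 0,"tz": 1.4,"wx": 0,"wy": 0,"wz": 0},{"tx": 0,"ty": 0,"tz": 0.8,"wx": 0,"wy": 0,"wz": 0},{"tx": 0,"ty": 0,"tz": 0.4,"wx": 0,"wy": 0,"wz": 0},{"tx": 0,"ty": 0,"tz": 0.2,"wx": 0,"wy": 0,"wz": 0},{"tx": 0,"ty": 0,"tz": 0.2,"wx": 0,"wy": 0,"wz": 0},{"tx": 0,"ty": 0,"tz": 0.2,"wx": 0,"wy": 0,"wz": 0},{"tx": 0,"ty": 0,"tz": 0.1,"wx": 0,"wy": 0,"wz": 0},{"tx": 0,"ty": 0,"tz": 0,"wx": 0,"wy": 0,"wz": 0}]}}

```text
time_s: 12.13
ee_pos: [645.8, 64.3, 32.7]
ee_rot: [180.0, 0.1, 165.9]
force: [1.1, -0.8, -0.2]
gripper_width: 0.5
gripper_force: 0.4
```

Request:
{"method": "move_arm", "body": {"plan": [{"tx": 0,"ty": 0,"tz": 0.1,"wx": 0,"wy": 0,"wz": 0},{"tx": 0,"ty": 0,"tz": 0.1,"wx": 0,"wy": 0,"wz": 0},{"tx": 0,"ty": 0,"tz": 0.1,"wx": 0,"wy": 0,"wz": 0},{"tx": 0,"ty": 0,"tz": 0.1,"wx": 0,"wy": 0,"wz": 0},{"tx": 0,"ty": 0,"tz": 0,"wx": 0,"wy": 0,"wz": 0},{"tx": 0,"ty": 0,"tz": 0,"wx": 0,"wy": 0,"wz": 0}]}}

```text
time_s: 12.63
ee_pos: [645.8, 64.3, 28.1]
ee_rot: [180.0, 0.1, 165.9]
force: [1.6, -0.4, 3.0]
gripper_width: 0.8
gripper_force: 1.2
```

Request:
{"method": "move_arm", "body": {"plan": [{"tx": 0,"ty": 0,"tz": 0.1,"wx": 0,"wy": 0,"wz": 0},{"tx": 0,"ty": 0,"tz": 0.1,"wx": 0,"wy": 0,"wz": 0},{"tx": 0,"ty": 0,"tz": 0.1,"wx": 0,"wy": 0,"wz": 0},{"tx": 0,"ty": 0,"tz": 0.1,"wx": 0,"wy": 0,"wz": 0},{"tx": 0,"ty": 0,"tz": 0.1,"wx": 0,"wy": 0,"wz": 0},{"tx": 0,"ty": 0,"tz": 0,"wx": 0,"wy": 0,"wz": 0},{"tx": 0,"ty": 0,"tz": 0,"wx": 0,"wy": 0,"wz": 0},{"tx": 0,"ty": 0,"tz": 0,"wx": 0,"wy": 0,"wz": 0}]}}

```text
time_s: 13.3
ee_pos: [645.8, 64.4, 24.0]
ee_rot: [180.0, 0.1, 165.9]
force: [-0.1, -0.8, 8.8]
gripper_width: 0.4
gripper_force: 4.1
```

Request:
{"method": "move_arm", "body": {"plan": [{"tx": 0,"ty": 0,"tz": -0.5,"wx": 0,"wy": 0,"wz": 0},{"tx": 0,"ty": 0,"tz": -1.5,"wx": 0,"wy": 0,"wz": 0},{"tx": 0,"ty": 0,"tz": -2.5,"wx": 0,"wy": 0,"wz": 0},{"tx": 0,"ty": 0,"tz": -3,"wx": 0,"wy": 0,"wz": 0},{"tx": 0,"ty": 0,"tz": -3,"wx": 0,"wy": 0,"wz": 0},{"tx": 0,"ty": 0,"tz": -2,"wx": 0,"wy": 0,"wz": 0},{"tx": 0,"ty": 0,"tz": -1,"wx": 0,"wy": 0,"wz": 0},{"tx": 0,"ty": 0,"tz": 0,"wx": 0,"wy": 0,"wz": 0},{"tx": 0,"ty": 0,"tz": 0,"wx": 0,"wy": 0,"wz": 0},{"tx": 0,"ty": 0,"tz": 0,"wx": 0,"wy": 0,"wz": 0}]}}

```text
time_s: 14.13
ee_pos: [643.8, 64.3, 155.6]
ee_rot: [-179.9, -0.2, 165.9]
force: [0.2, -0.4, 0.1]
gripper_width: 0.4
gripper_force: 0.0
```

```bash
python3 -c "
from h import *
look(('scene',),34); s=env.state(); print(s['time_s'],s['ee_pos'],s['force'])"; cp pics/scene14*.png pics/sceneF.png; ls pics
```

```text
scene yellow [142, 310, 24, 21, 370] [153.4, 320.1] [505.8, -283.8, 34.0]
scene blue [223, 225, 37, 41, 1177] [241.7, 244.0] [474.0, -54.1, 34.0]
scene blue [209, 325, 22, 20, 350] [219.5, 334.5] [612.4, -222.9, 34.0]
scene green [337, 253, 19, 15, 223] [346.1, 260.4] [650.7, 56.2, 34.0]
scene red [292, 198, 18, 17, 249] [300.6, 206.1] [477.2, 104.8, 34.0]
14.1833 [643.92338412  64.25924497 155.53911738] [ 0.37945282  0.08201324 -0.40913662]
scene0.png
scene11.13.png
scene14.18.png
scene3.30.png
scene7.28.png
sceneF.png
top0.png
top3.25.png
wrist0.png
wrist11.08.png
wrist3.20.png
wrist4.35.png
wrist7.23.png
```

View pics/sceneF.png

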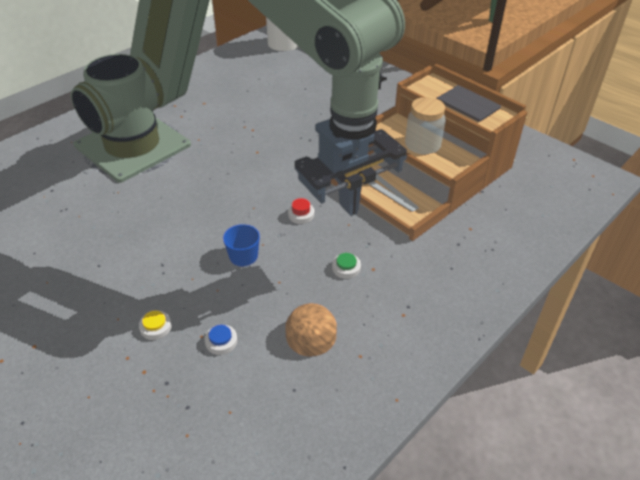

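The yellow cap at (153,320), the blue at (220,334) and the green at (346,260) all sit lower than before. The red cap at (301,206), the cup (242,244), the hide, the canister and the tong are where they started, and the gripper is clear of everything.

```bash
python3 -c "
from workcell import env
print(env.job_done())"
```

```text
the job is handed in; nothing more can be done
None
```

The yellow, blue and green keys were pressed fully down in that order, with the last reading on each at about 8–9 N. The red key, cup, hide and caddy items were left undisturbed, and the job is handed in (no verdict was returned).

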